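# Lay up two column feet for tack welding

### The arm

A 6-joint arm with a two-finger parallel gripper is mounted at the origin on the work surface. World frame = base frame: x ahead of the robot, y to its left, z up, the work surface at z = 0. Lengths are in m, angles in degrees, forces in N, time in s.
With the tool pointing down it reaches from about 0.35 to 0.85 m from the base axis. Payload 8.1 kg.
Tool frame: the origin (TCP) lies on the centre line of the jaws, within the pads' length; the fingertips stand 19 mm ahead of it and the grasp point (between the pads) is the TCP (ctrl.nose_length is the distance from the TCP to the fingertips, in m); z points along the fingers, y is the line along which they close (so a half turn about z gives the same grasp; the last joint's range is limited). The gripper opens to 93 mm and grips with 3 to 60 N. Pads are 15 mm wide; open, the fingers measure 128 mm over their backs; the gripper's body (75 mm by 188 mm) begins 65 mm behind the grasp point.
Start: joints at [64.549, 7.471, 85.268, -0, 87.261, -4.893], TCP at [0.211, 0.562, 0.238] pointing down, gripper open.
Joint ranges: [-169.43, 169.43], [-51.17, 129.36], [1.28, 143.12], [-76.62, 256.62], [0, 156.53], [-152.29, 152.29]. Speed limits (degrees/s): [136.94, 136.94, 159.86, 180, 180, 180].

### API

Orientations are given as [roll, pitch, yaw] about the fixed x, y, z axes, in that order (R = Rz(yaw) Ry(pitch) Rx(roll)).
In Python, from bench import ctrl gives the robot as it stands. The module is installed in compiled form; this text tells all that it offers.
- The arm moves only by the tool move_arm, never from a script. Its arguments are lists of equal length, an entry for each row: "jaw": the opening in per cent of the stroke, from 0 (shut) to 100 (fully open); "linear": the shift along the tool's x, y, z in units of 30 mm (1.0 is 30 mm), a list of three; "rot": the turn, a rotation vector about the tool's x, y, z in degrees, a list of three. A call has 1 to 10 rows; each row is the pose to reach, as a shift and turn from the pose commanded when the call began, along the tool's axes at that moment; what a row does not reach only later rows make up. A row lasts 1/12 s, in which the tool goes at most 41.7 mm and 7.16 degrees, less where a joint would pass 70% of its speed; a pose out of reach is approached as far as the arm can. A call with a gripper value outside its range is refused whole. The fingers move at their own pace and stop on an object; the grip force is fixed at half the most. Time passes only in rows, so rows that repeat a pose let the fingers close. It gives the time, the measured TCP pose, the force, the opening and the grip force at its end, in the units of the state.
- ctrl.sense(): the state, without advancing time (a new reading comes with each control period).
- ctrl.get_image(name): name is "scene" or "top" or "wrist"; returns a dict with "img" (384x512x3 uint8, red, green, blue), "z_map" (384x512 float32, m along the optical axis (not along the pixel's ray), 0 where there is no reading), "K" (3x3 intrinsics, pixels), "D" ([k1, k2, p1, p2, k3] as OpenCV has them; the pictures are not rectified), "origin" and "attitude" of the camera in the world. Camera axes: x right, y down, z forward; pixel columns grow to the right and rows downward; lengths in m; the calibration is good to about 2 mm. A picture is of the moment at which its call begins.
- ctrl.job_done(): hands the job in; it is judged then, once.
The state is a dict: "time": time; "joint_positions": joint angles; "dq": joint speeds; "joint_torque": joint torques, N m; "position": TCP position; "tool_rot": TCP orientation; "wrist_force": force on the tool from outside, world axes, zero at the start; "wrist_torque": the same for the moment, N m; "grip_width": finger opening in m; "gripper_force": force on a finger pad.
Only numpy, scipy, OpenCV 4.12 (cv2) and the standard library are available. Lean on these libraries where they do the work, as an engineer would, in place of code of your own. Each camera call takes 0.05 s, during which the arm holds its last target. There are 200 camera calls.

### The job

Lay up two column feet ready for tacking. On the round blue fixture plate stack the round set: the steel flange with its neck up, the copper ring on the neck, and the red pipe upright on the ring; on the square yellow fixture plate lay the pale rectangular foot plate flat and stand the green square tube upright on it with its sides parallel to the plate's edges. Centre every piece on what is under it, by eye to within several millimetres, and leave the orange tape measure and the rusty angle-iron offcut lying where they are.

Things in the scene. Friction and masses are not known exactly. Their poses are not given: they have to be found in the camera images.
- blue_fixture: Round blue steel disc fixed to the table, 110 mm diameter, 12 mm thick, flat top. Origin: centre of its underside, on the table; z up.
- yellow_fixture: Square yellow steel plate fixed to the table, 100 x 100 mm, 12 mm thick, flat top. Origin: centre of its underside, on the table; z up, x and y along its edges.
- flange: Loose bright steel pipe flange lying neck up: a disc 90 mm in diameter and 10 mm thick, with a round neck 44 mm in diameter rising from its middle to 42 mm above its underside; a 30 mm bore goes right through. Four dark bolt-hole spots. About 0.6 kg. Origin: centre of its underside; z up along the axis. Grip it by the neck, from above.
- copper_ring: Loose copper-coloured ring lying flat: 52 mm outer diameter, 28 mm hole, 20 mm high, about 0.25 kg. Origin: centre of its underside; z along the axis, up.
- pipe: Loose red-painted length of pipe standing upright: 44 mm outer diameter, 32 mm inner, 60 mm high, about 0.33 kg. Origin: centre of its underside; z along the axis, up.
- foot_plate: Loose pale, almost white aluminium rectangular plate lying flat, 90 mm (its x) by 55 mm (its y), 15 mm thick, four dark bolt-hole spots at the corners, about 0.5 kg; lies at any angle. Origin: centre of its underside; z up.
- square_tube: Loose green square tube standing upright, 40 x 40 mm outside, 4 mm wall, 70 mm high, open at both ends, about 0.32 kg. Origin: centre of its underside; x and y square to its sides, z up.
- tape_measure: Loose orange tape measure with a black spot on top, lying flat: case 60 mm (its x) by 35 mm, 34 mm high, steel end hook to 35 mm from its centre along +x. Origin: centre of its underside. To be left alone.
- angle_offcut: Loose rusty offcut of angle iron, 70 mm long (its x), 35 mm wide: a 5 mm base with a 5 mm thick wall along its -y side reaching 35 mm above the table. Origin: centre of the base's underside. To be left alone.

How it is judged (in metres and radians):
At the end, for the whole second after the job is handed in: Flange and foot plate rest within 12 mm of the centres of the blue and yellow fixtures; ring on flange, pipe on ring, tube on foot plate within 8 mm; heights within 4 mm, tilt under 0.1 rad, speeds below 0.02 m/s; tube's sides within 0.15 rad of the plate's edges (horizontal distance between flange and blue_fixture below 0.012 m and z of flange in the frame of blue_fixture between 0.008 and 0.016 m and angle between each of flange, copper_ring, pipe, foot_plate, square_tube's own z axis and vertical below 0.1 rad and linear speed of each of flange, copper_ring, pipe, foot_plate, square_tube below 0.02 m/s and horizontal distance between copper_ring and flange below 0.008 m and z of copper_ring in the frame of flange between 0.038 and 0.046 m and horizontal distance between pipe and copper_ring below 0.008 m and z of pipe in the frame of copper_ring between 0.016 and 0.024 m and horizontal distance between foot_plate and yellow_fixture below 0.012 m and z of foot_plate in the frame of yellow_fixture between 0.008 and 0.016 m and horizontal distance between square_tube and foot_plate below 0.008 m and z of square_tube in the frame of foot_plate between 0.011 and 0.019 m and (angle between the x axis of square_tube and the x axis of foot_plate, either way round below 0.15 rad or angle between the x axis of square_tube and the y axis of foot_plate, either way round below 0.15 rad)); the robot touches nothing.
It fails at once if the tape measure was shifted by more than 20 mm (distance of tape_measure from where it was at the start of the episode above 0.02 m).
It fails at once if the angle-iron offcut was shifted by more than 20 mm (distance of angle_offcut from where it was at the start of the episode above 0.02 m).
It also fails if it takes over 128 s, if anything falls off the work surface, if the arm or the gripper's body presses on something with over 40 N, if the wrist force passes 120 N, or if a joint passes its speed limit or range.

## Working session

There is one attempt and no reset: what is moved stays moved. The work goes in short steps, Python scripts to look and compute and a tool call to move; the robot and the scene stay as the last step left them, time stands still between calls to the robot, and variables do not carry over. Pictures are saved under pics/ and viewed, at most 14 in all, crops included, and the job is handed in when it is done.

Besides the shell and the picture viewer there is one more tool, called as name(argument=value, ...) on one line, values as JSON. move_arm: Moves the arm, as the interface text tells. Its arguments: {"type":"object","properties":{"jaw":{"type":"array","items":{"type":"number"}},"linear":{"type":"array","items":{"type":"array","items":{"type":"number"}}},"rot":{"type":"array","items":{"type":"array","items":{"type":"number"}}}},"required":["jaw","linear","rot"]}

```bash
mkdir -p pics; cat > h.py <<'E'
import numpy as np, cv2
from bench import ctrl
from scipy.spatial.transform import Rotation as R
def att(a):
    a=np.array(a,float)
    return a if a.shape==(3,3) else (R.from_quat(a).as_matrix() if a.size==4 else R.from_euler('xyz',a,degrees=True).as_matrix())
def cloud(name):
    d=ctrl.get_image(name); z=d['z_map']; h,w=z.shape
    u,v=np.meshgrid(np.arange(w,dtype=np.float64),np.arange(h,dtype=np.float64))
    p=cv2.undistortPoints(np.stack([u.ravel(),v.ravel()],1)[:,None],np.array(d['K'],float),np.array(d['D'],float))[:,0].reshape(h,w,2)
    P=np.dstack([p[...,0]*z,p[...,1]*z,z])@att(d['attitude']).T+np.array(d['origin'])
    P[z==0]=np.nan
    return d['img'],P
def save(n,img): cv2.imwrite('pics/'+n+'.png',cv2.cvtColor(img,cv2.COLOR_RGB2BGR))
E
python3 - <<'E'
from h import *
d=ctrl.get_image('top'); print(d['origin'],d['attitude'],d['K'])
i,P=cloud('top'); np.savez('top',i=i,P=P); save('top',i)
i,P=cloud('scene'); np.savez('scene',i=i,P=P); save('scene',i)
print(ctrl.sense())
E
```

```text
[3.90363271e-01 7.16897196e-04 9.84412612e-01] [-1.70185451e+02 -6.98504760e-02 -8.91002144e+01] [[430.83277292   0.         263.71191301]
 [  0.         430.83277292 187.15481881]
 [  0.           0.           1.        ]]
{'time': 0.15, 'joint_positions': array([ 6.45492343e+01,  7.50456069e+00,  8.53139120e+01,  1.21276360e-03,
        8.72614003e+01, -4.89269775e+00]), 'dq': array([ 4.97401192e-03, -6.83711595e-02, -2.57375441e-01,  1.84554273e-02,
        1.39244452e-01, -2.14184455e-05]), 'joint_torque': array([ 9.40650134e-04, -5.60481477e+01, -4.92331696e+01,  7.67490431e-02,
        3.08465981e-02, -1.67311873e-04]), 'position': array([0.2104893 , 0.56143839, 0.23684466]), 'tool_rot': array([-1.79920521e+02, -8.01924577e-03,  1.59441868e+02]), 'wrist_force': array([ 0.2628954 , -0.74334084,  0.28678914]), 'wrist_torque': array([ 0.03251793, -0.00544125,  0.01712189]), 'gripper_force': 0.0, 'grip_width': 0.09313239775040967}
```

View pics/top.png

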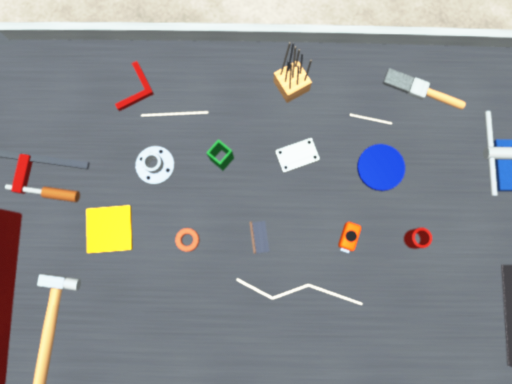

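View pics/scene.png

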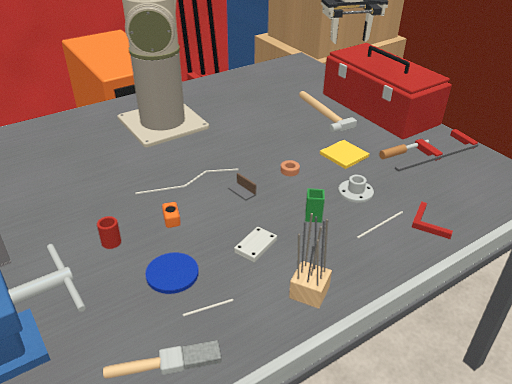

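Top view: flange at (155,164), tube (220,154), foot plate (298,155), blue disc (381,167), yellow plate (109,229), ring (187,240), offcut (260,237), tape (350,237), pipe (419,238). The file drawer/brush/saw clutter is outside these spots.

```bash
cat > m.py <<'E'
from h import *
f=np.load('top.npz'); i,P=f['i'],f['P']
rois={'flange':(155,164,24),'tube':(220,154,20),'plate':(298,155,26),'blue':(381,167,28),'yellow':(109,229,30),'ring':(187,240,18),'offcut':(260,237,20),'tape':(350,237,20),'pipe':(419,238,18)}
for n,(u,v,r) in rois.items():
    Q=P[v-r:v+r,u-r:u+r].reshape(-1,3); Q=Q[np.isfinite(Q[:,0])]
    z0=np.median(Q[:,2]); zt=np.percentile(Q[:,2],99)
    lo=0.006
    H=Q[Q[:,2]>lo]; T=Q[Q[:,2]>zt-0.006]
    for lab,S in(('all',H),('top',T)):
        S=S[:,:2].astype(np.float32); (c,s,a)=cv2.minAreaRect(S)
        cc,rr=cv2.minEnclosingCircle(S)
        print(n,lab,len(S),'zt %.3f'%zt,'rect',np.round(c,4),np.round(s,4),round(a,1),'circ',np.round(cc,4),round(rr,4),'bb',np.round((S.min(0)+S.max(0))/2,4))
print('table z',np.nanmedian(P[200:220,200:400,2]))
E
python3 m.py
```

```text
flange all 1064 zt 0.044 rect [0.6076 0.2568] [0.0881 0.0865] 46.2 circ [0.6079 0.2559] 0.0452 bb [0.6079 0.2566]
flange top 166 zt 0.044 rect [0.6076 0.2571] [0.0414 0.041 ] 19.3 circ [0.6081 0.2558] 0.0219 bb [0.6072 0.2567]
tube all 412 zt 0.073 rect [0.637  0.1063] [0.063  0.0533] 51.0 circ [0.6375 0.1067] 0.0408 bb [0.6375 0.102 ]
tube top 137 zt 0.073 rect [0.625 0.102] [0.0411 0.0403] 50.1 circ [0.6248 0.1019] 0.0274 bb [0.625  0.1019]
plate all 932 zt 0.019 rect [ 0.6298 -0.0754] [0.0666 0.0907] 20.8 circ [ 0.6312 -0.0749] 0.0538 bb [ 0.6302 -0.0737]
plate top 855 zt 0.019 rect [ 0.6351 -0.0736] [0.0554 0.0903] 20.8 circ [ 0.6351 -0.0737] 0.0519 bb [ 0.6364 -0.0737]
blue all 1747 zt 0.016 rect [ 0.6102 -0.2696] [0.1091 0.1099] 45.4 circ [ 0.6111 -0.2696] 0.056 bb [ 0.6111 -0.2697]
blue top 1559 zt 0.016 rect [ 0.6107 -0.2691] [0.1081 0.1099] 9.1 circ [ 0.6109 -0.2694] 0.0558 bb [ 0.6109 -0.2697]
yellow all 1950 zt 0.017 rect [0.4661 0.3537] [0.116  0.1033] 6.1 circ [0.4668 0.3549] 0.0764 bb [0.4614 0.3543]
yellow top 1717 zt 0.017 rect [0.4576 0.3523] [0.0985 0.1025] 5.6 circ
[... 281 characters left out ...]
37 rect [ 0.4465 -0.0009] [0.0691 0.0591] 8.7 circ [0.4458 0.0057] 0.0412 bb [0.4449 0.0032]
offcut top 75 zt 0.037 rect [0.4424 0.0259] [0.0691 0.0049] 8.6 circ [0.4424 0.0261] 0.0347 bb [0.4424 0.0261]
tape all 485 zt 0.038 rect [ 0.446  -0.1898] [0.0362 0.0651] 71.6 circ [ 0.4465 -0.1897] 0.034 bb [ 0.4471 -0.1895]
tape top 361 zt 0.038 rect [ 0.4486 -0.1904] [0.0338 0.0578] 71.6 circ [ 0.449  -0.1897] 0.0309 bb [ 0.449  -0.1896]
pipe all 424 zt 0.063 rect [ 0.4472 -0.3376] [0.0434 0.0435] 85.0 circ [ 0.4468 -0.3378] 0.0225 bb [ 0.4472 -0.3376]
pipe top 171 zt 0.063 rect [ 0.4471 -0.3383] [0.0434 0.0429] 65.1 circ [ 0.4469 -0.3381] 0.0224 bb [ 0.4471 -0.3377]
table z 0.0004743314693798073
```

```bash
python3 - <<'E'
from h import *
f=np.load('top.npz'); P=f['P']
Q=P[30:110,262:325].reshape(-1,3); Q=Q[Q[:,2]>0.02]
print('block',np.nanmin(Q,0),np.nanmax(Q,0))
for k in np.arange(.7,.86,.02):
    S=Q[(Q[:,0]>k)&(Q[:,0]<k+.02)]
    if len(S): print(round(k,2),S[:,1].min(),S[:,1].max(),S[:,2].max())
# global heights map of tall stuff within workspace
H=P[...,2]
for v in range(20,384,40): print(v,[round(float(np.nanmax(H[v:v+40,u:u+64])),2) for u in range(0,512,64)])
E
cat > g.py <<'E'
# usage: g.py x y z a : shift from the current pose to tool-y angle a (deg), in units and rot z
from h import *
import sys
def go(x,y,z,a):
    s=ctrl.sense(); Rm=R.from_euler('xyz',s['tool_rot'],degrees=True).as_matrix()
    d=(np.array([x,y,z])-s['position'])
    cur=np.degrees(np.arctan2(Rm[1,1],Rm[0,1])); da=(a-cur+90)%180-90
    print('pos',np.round(s['position'],4),'a',round(cur,2),'rot',np.round(s['tool_rot'],2),'q1,q6',np.round(s['joint_positions'][[0,5]],1),'w',round(s['grip_width'],4),'f',np.round(s['wrist_force'],1),'t',s['time'])
    print('linear',np.round(Rm.T@d/0.03,3),'rotz',round(-da,2))
if __name__=='__main__': go(*map(float,sys.argv[1:]))
E
python3 g.py 0.6074 0.2568 0.12 0
```

```text
block [ 0.76674004 -0.13810684  0.02002897] [0.93275758 0.01210818 0.19424457]
0.76 -0.0712473840248844 -0.04095020409581079 0.18311401059000842
0.78 -0.10303995736173076 -0.029108098261928415 0.18375905602664633
0.8 -0.10052490968233092 -0.017533698716196724 0.1924499752765969
0.82 -0.08930240334615305 -0.017461278273853156 0.19424456594697437
0.84 -0.07529462050333244 -0.0589463719652735 0.05316106570212842
20 [0.06, 0.06, 0.06, 0.06, 0.19, 0.06, 0.06, 0.06]
60 [0.01, 0.02, 0.02, 0.01, 0.18, 0.01, 0.02, 0.02]
100 [0.01, 0.02, 0.02, 0.01, 0.02, 0.01, 0.02, 0.13]
140 [0.03, 0.02, 0.05, 0.07, 0.02, 0.02, 0.02, 0.14]
180 [0.09, 0.03, 0.02, 0.01, 0.01, 0.02, 0.02, 0.13]
220 [0.09, 0.02, 0.02, 0.04, 0.01, 0.04, 0.07, 0.01]
260 [0.07, 0.03, 0.01, 0.01, 0.01, 0.01, 0.01, 0.04]
300 [0.06, 0.01, 0.01, 0.01, 0.01, 0.01, 0.01, 0.04]
340 [0.04, 0.01, 0.01, 0.01, 0.01, 0.01, 0.01, 0.03]
380 [0.03, 0.01, 0.0, 0.01, 0.01, 0.01, 0.01, 0.01]
pos [0.2105 0.5614 0.2368] a 69.44 rot [-1.7992e+02 -1.0000e-02  1.5944e+02] q1,q6 [64.5 -4.9] w 0.0931 f [ 0.3 -0.7  0.3] t 0.15
linear [-15.954  -4.857   3.899] rotz 69.44
```

move_arm(jaw=[100,100,100,100,100,100,100,100,100,100], linear=[[-15.95,-4.86,0],[-15.95,-4.86,0],[-15.95,-4.86,0],[-15.95,-4.86,0],[-15.95,-4.86,0],[-15.95,-4.86,0],[-15.95,-4.86,0],[-15.95,-4.86,0],[-15.95,-4.86,0],[-15.95,-4.86,0]], rot=[[0,0,69.44],[0,0,69.44],[0,0,69.44],[0,0,69.44],[0,0,69.44],[0,0,69.44],[0,0,69.44],[0,0,69.44],[0,0,69.44],[0,0,69.44]])

```text
time: 0.98
position: [0.5424, 0.3065, 0.2374]
tool_rot: [-180.0, 0.0, 89.6]
wrist_force: [0.9, 0.5, 0.4]
grip_width: 0.0932
gripper_force: 0.0
```

```bash
python3 g.py 0.6074 0.2568 0.12 0
```

```text
pos [0.5424 0.3065 0.2374] a -0.39 rot [-179.98    0.     89.61] q1,q6 [24.7 25.1] w 0.0932 f [0.9 0.5 0.4] t 0.9833
linear [-1.64   2.178  3.912] rotz -0.39
```

move_arm(jaw=[100,100,100,100,100,100,100], linear=[[-1.64,2.18,0],[-1.64,2.18,0],[-1.64,2.18,0],[-1.64,2.18,3.9],[-1.64,2.18,3.9],[-1.64,2.18,3.9],[-1.64,2.18,3.9]], rot=[[0,0,-0.39],[0,0,-0.39],[0,0,-0.39],[0,0,-0.39],[0,0,-0.39],[0,0,-0.39],[0,0,-0.39]])

```text
time: 1.57
position: [0.601, 0.2568, 0.1106]
tool_rot: [-179.2, 0.3, 90.4]
wrist_force: [-1.4, -0.9, -2.0]
grip_width: 0.0932
gripper_force: 0.0
```

```bash
python3 g.py 0.6074 0.2568 0.033 0; python3 - <<'E'
from h import *
i,P=cloud('wrist'); save('w1',i)
m=(P[...,2]>.03)&(P[...,2]<.05)&(np.hypot(P[...,0]-.607,P[...,1]-.257)<.04)
S=P[m][:,:2].astype(np.float32); print(len(S), cv2.minEnclosingCircle(S), cv2.minAreaRect(S))
E
```

```text
pos [0.601  0.2568 0.1106] a 0.37 rot [-179.19    0.27   90.37] q1,q6 [18.6 18.3] w 0.0932 f [-1.4 -0.9 -2. ] t 1.5667
linear [0.009 0.249 2.584] rotz 0.37
1880 ((0.6062352061271667, 0.25743263959884644), 0.021958570927381516) ((0.6067569851875305, 0.2573763430118561), (0.04217715561389923, 0.04284275323152542), 33.43187713623047)
```

View pics/w1.png

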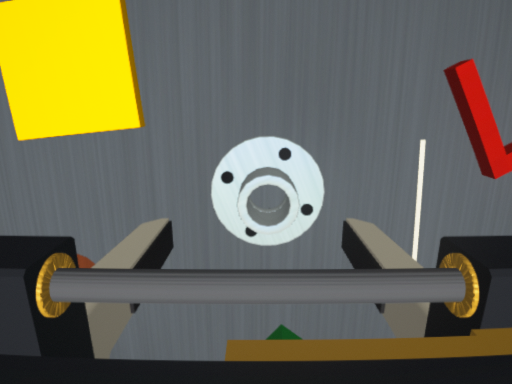

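The wrist view shows the flange neck centred at about (268,200) between the open fingers; depth gives neck centre (0.607,0.257), agreeing with the top view.

move_arm(jaw=[100,100,100], linear=[[0,0,0],[0,0,0],[0,0,0]], rot=[[0,0,0],[0,0,0],[0,0,0]])

```text
time: 1.87
position: [0.6087, 0.2598, 0.1246]
tool_rot: [179.7, -0.1, 90.4]
wrist_force: [0.2, 0.1, 0.4]
grip_width: 0.0932
gripper_force: 0.0
```

```bash
python3 g.py 0.607 0.257 0.033 0
```

```text
pos [0.6087 0.2598 0.1246] a 0.4 rot [ 1.7969e+02 -1.0000e-01  9.0400e+01] q1,q6 [18.7 18.3] w 0.0932 f [0.2 0.1 0.4] t 1.8667
linear [-0.097 -0.075  3.054] rotz 0.4
```

move_arm(jaw=[100,100,100,100,100,100,100,100,100,100], linear=[[-0.1,-0.07,0.4],[-0.1,-0.07,0.8],[-0.1,-0.07,1.2],[-0.1,-0.07,1.6],[-0.1,-0.07,2.0],[-0.1,-0.07,2.3],[-0.1,-0.07,2.6],[-0.1,-0.07,2.8],[-0.1,-0.07,2.9],[-0.1,-0.07,2.9]], rot=[[0,0,0.4],[0,0,0.4],[0,0,0.4],[0,0,0.4],[0,0,0.4],[0,0,0.4],[0,0,0.4],[0,0,0.4],[0,0,0.4],[0,0,0.4]])

```text
time: 2.7
position: [0.6041, 0.2558, 0.0327]
tool_rot: [-179.9, 0.0, 90.0]
wrist_force: [0.3, 0.3, -0.0]
grip_width: 0.0929
gripper_force: 0.0
```

move_arm(jaw=[100,100,30,30,30,30,30,30], linear=[[0,0,0.1],[0,0,0.1],[0,0,0.1],[0,0,0.1],[0,0,0.1],[0,0,0.1],[0,0,0.1],[0,0,0.1]], rot=[[0,0,0],[0,0,0],[0,0,0],[0,0,0],[0,0,0],[0,0,0],[0,0,0],[0,0,0]])

```text
time: 3.37
position: [0.6046, 0.256, 0.0307]
tool_rot: [180.0, -0.0, 90.0]
wrist_force: [0.5, 0.1, -0.7]
grip_width: 0.0574
gripper_force: 0.0
```

```bash
python3 g.py 0.607 0.257 0.033 0
```

```text
pos [0.6046 0.256  0.0307] a -0.01 rot [179.99  -0.    89.99] q1,q6 [18.5 18.5] w 0.0574 f [ 0.5  0.1 -0.7] t 3.3667
linear [ 0.035  0.081 -0.076] rotz -0.01
```

move_arm(jaw=[30,30,30,30,30,30], linear=[[0.03,0.08,-0.08],[0.03,0.08,-0.08],[0.03,0.08,-0.08],[0.03,0.08,-0.08],[0.03,0.08,-0.08],[0.03,0.08,-0.08]], rot=[[0,0,0],[0,0,0],[0,0,0],[0,0,0],[0,0,0],[0,0,0]])

```text
time: 3.87
position: [0.6076, 0.257, 0.0336]
tool_rot: [179.9, -0.0, 90.0]
wrist_force: [1.7, 0.4, 2.9]
grip_width: 0.0426
gripper_force: 30.0
```

```bash
python3 g.py 0.6105 -0.2695 0.15 0
```

```text
pos [0.6076 0.257  0.0336] a -0.0 rot [ 1.7992e+02 -2.0000e-02  9.0000e+01] q1,q6 [18.5 18.5] w 0.0426 f [1.7 0.4 2.9] t 3.8667
linear [-17.549   0.104  -3.886] rotz -0.0
```

move_arm(jaw=[30,30,30,30,30,30,30,30,30,30], linear=[[0,0,-0.5],[0,0,-1.2],[0,0,-2.0],[0,0,-2.8],[0,0,-3.5],[-0.4,0,-3.9],[-1.2,0,-3.9],[-2.2,0,-3.9],[-3.4,0,-3.9],[-4.6,0,-3.9]], rot=[[0,0,0],[0,0,0],[0,0,0],[0,0,0],[0,0,0],[0,0,0],[0,0,0],[0,0,0],[0,0,0],[0,0,0]])

```text
time: 4.7
position: [0.6052, 0.1171, 0.1489]
tool_rot: [-179.8, 0.0, 90.1]
wrist_force: [1.2, -0.6, -6.3]
grip_width: 0.043
gripper_force: 30.0
```

move_arm(jaw=[30,30,30,30,30,30,30,30,30,30], linear=[[-1.2,0.1,0],[-2.4,0.1,0],[-3.6,0.1,0],[-4.8,0.1,0],[-6.0,0.1,0],[-7.2,0.1,0],[-8.4,0.1,0],[-9.6,0.1,0],[-10.6,0.1,0],[-11.4,0.1,0]], rot=[[0,0,0],[0,0,0],[0,0,0],[0,0,0],[0,0,0],[0,0,0],[0,0,0],[0,0,0],[0,0,0],[0,0,0]])

```text
time: 5.53
position: [0.6077, -0.2261, 0.1488]
tool_rot: [-179.8, -0.0, 89.9]
wrist_force: [0.5, -0.6, -6.9]
grip_width: 0.043
gripper_force: 30.0
```

move_arm(jaw=[30,30,30,30,30,30,30,30], linear=[[-0.7,0,0],[-1.2,0,0],[-1.5,0,0],[-1.55,0,0],[-1.55,0,0],[-1.55,0,0],[-1.55,0,0],[-1.55,0,0]], rot=[[0,0,0],[0,0,0],[0,0,0],[0,0,0],[0,0,0],[0,0,0],[0,0,0],[0,0,0]])

```text
time: 6.2
position: [0.6101, -0.2684, 0.1501]
tool_rot: [-180.0, -0.0, 90.1]
wrist_force: [-0.3, 0.1, -5.8]
grip_width: 0.0428
gripper_force: 30.0
```

```bash
python3 g.py 0.6105 -0.2695 0.0455 0
```

```text
pos [ 0.6101 -0.2684  0.1501] a 0.08 rot [-1.7999e+02 -2.0000e-02  9.0080e+01] q1,q6 [-28.2 -28.2] w 0.0428 f [-0.3  0.1 -5.8] t 6.2
linear [-0.037  0.014  3.486] rotz 0.08
```

move_arm(jaw=[30,30,30,30,30,30,30,30,30,30], linear=[[-0.04,0,0.4],[-0.04,0,1.0],[-0.04,0,1.7],[-0.04,0,2.3],[-0.04,0,2.7],[-0.04,0,3.0],[-0.04,0,3.15],[-0.04,0,3.3],[-0.04,0,3.4],[-0.04,0,3.4]], rot=[[0,0,0],[0,0,0],[0,0,0],[0,0,0],[0,0,0],[0,0,0],[0,0,0],[0,0,0],[0,0,0],[0,0,0]])

```text
time: 7.03
position: [0.6101, -0.271, 0.0482]
tool_rot: [180.0, 0.0, 90.0]
wrist_force: [-0.4, 0.1, -6.7]
grip_width: 0.0433
gripper_force: 30.0
```

move_arm(jaw=[30,30,30,30,30], linear=[[0,0,0],[0,0,0.05],[0,0,0.08],[0,0,0.08],[0,0,0.08]], rot=[[0,0,0],[0,0,0],[0,0,0],[0,0,0],[0,0,0]])

```text
time: 7.45
position: [0.6099, -0.2709, 0.0458]
tool_rot: [180.0, 0.0, 90.0]
wrist_force: [-0.2, 1.3, -6.2]
grip_width: 0.0433
gripper_force: 30.0
```

```bash
python3 g.py 0.6105 -0.2695 0.0455 0
```

```text
pos [ 0.6099 -0.2709  0.0458] a -0.01 rot [1.7999e+02 1.0000e-02 8.9990e+01] q1,q6 [-28.3 -28.3] w 0.0433 f [-0.2  1.3 -6.2] t 7.45
linear [0.047 0.019 0.01 ] rotz -0.01
```

move_arm(jaw=[30,30,30,80,80,80,80,80,80,80], linear=[[0.04,0.02,0.01],[0.04,0.02,0.01],[0.04,0.02,0.01],[0.04,0.02,0.01],[0.04,0.02,0.01],[0.04,0.02,0.01],[0.04,0.02,0.01],[0.04,0.02,0.01],[0.04,0.02,0.0],[0.04,0.02,-0.4]], rot=[[0,0,0],[0,0,0],[0,0,0],[0,0,0],[0,0,0],[0,0,0],[0,0,0],[0,0,0],[0,0,0],[0,0,0]])

```text
time: 8.28
position: [0.6088, -0.2688, 0.0552]
tool_rot: [-179.8, -0.1, 90.0]
wrist_force: [-0.4, -0.1, -0.4]
grip_width: 0.0743
gripper_force: 0.0
```

move_arm(jaw=[90,90,90,90,90,90,90,90,90,90], linear=[[0,0,-0.7],[0,0,-1.5],[0,0,-2.4],[0,0,-3.4],[1,-0.4,-4.2],[2,-0.8,-4.4],[3.2,-1.2,-4.4],[4.4,-1.6,-4.4],[5.6,-2.0,-4.4],[6.8,-2.4,-4.4]], rot=[[0,0,0],[0,0,0],[0,0,0],[0,0,0],[0,0,0],[0,0,0],[0,0,0],[0,0,0],[0,0,0],[0,0,0]])

```text
time: 9.12
position: [0.5378, -0.0643, 0.1909]
tool_rot: [179.9, 0.0, 90.0]
wrist_force: [1.0, 0.6, -0.2]
grip_width: 0.0838
gripper_force: 0.0
```

```bash
python3 g.py 0.435 0.173 0.12 0; python3 - <<'E'
from h import *
i,P=cloud('top')
def top(c,z0,z1,r):
    m=(P[...,2]>z0)&(P[...,2]<z1)&(np.hypot(P[...,0]-c[0],P[...,1]-c[1])<r)
    S=P[m][:,:2].astype(np.float32); print(len(S), cv2.minEnclosingCircle(S), cv2.minAreaRect(S))
top((.6105,-.27),.048,.062,.05); top((.6105,-.27),.019,.03,.06); top((.435,.173),.012,.03,.05)
E
```

```text
pos [ 0.5378 -0.0643  0.1909] a -0.03 rot [1.7992e+02 1.0000e-02 8.9970e+01] q1,q6 [-12.2 -12.2] w 0.0838 f [ 1.   0.6 -0.2] t 9.1167
linear [ 7.908 -3.436  2.356] rotz -0.03
7 ((0.60682213306427, -0.28949064016342163), 0.005340107250958681) ((0.606765866279602, -0.2896817922592163), (0.0020804214291274548, 0.010344377718865871), 73.60332489013672)
150 ((0.6062572002410889, -0.2981047034263611), 0.03348939120769501) ((0.6050402522087097, -0.30522415041923523), (0.017756788060069084, 0.06677799671888351), 80.2997817993164)
316 ((0.4357012212276459, 0.1732393503189087), 0.0262310653924942) ((0.4350942373275757, 0.17301307618618011), (0.048947252333164215, 0.05091336742043495), 1.895095944404602)
```

move_arm(jaw=[90,90,90,90,90,90,90,90,90,90], linear=[[1.2,-0.5,0],[2.4,-1.0,0],[3.6,-1.5,0],[4.8,-2.0,0],[5.9,-2.5,0],[6.8,-2.9,0],[7.4,-3.2,0.4],[7.8,-3.4,0.9],[7.9,-3.44,1.4],[7.9,-3.44,1.9]], rot=[[0,0,0],[0,0,0],[0,0,0],[0,0,0],[0,0,0],[0,0,0],[0,0,0],[0,0,0],[0,0,0],[0,0,0]])

```text
time: 10.0
position: [0.4352, 0.1727, 0.1333]
tool_rot: [179.9, -0.0, 90.1]
wrist_force: [-0.6, -0.5, 0.6]
grip_width: 0.0837
gripper_force: 0.0
```

move_arm(jaw=[90,90,90,90,90,90], linear=[[0,0,0.4],[0,0,0.7],[0,0,0.8],[0,0,0.8],[0,0,0.8],[0,0,0.8]], rot=[[0,0,0],[0,0,0],[0,0,0],[0,0,0],[0,0,0],[0,0,0]])

```text
time: 10.5
position: [0.4361, 0.1713, 0.1096]
tool_rot: [179.9, -0.0, 90.0]
wrist_force: [-0.3, -0.6, 0.8]
grip_width: 0.0838
gripper_force: 0.0
```

```bash
python3 g.py 0.435 0.173 0.023 0; python3 - <<'E'
from h import *
i,P=cloud('top')
def top(n,P,c,z0,z1,r):
    m=(P[...,2]>z0)&(P[...,2]<z1)&(np.hypot(P[...,0]-c[0],P[...,1]-c[1])<r)
    S=P[m][:,:2].astype(np.float32); print(n,len(S), cv2.minEnclosingCircle(S), cv2.minAreaRect(S))
top('neck',P,(.6105,-.27),.048,.062,.05); top('disc',P,(.6105,-.27),.0195,.03,.06); 
i,P=cloud('wrist'); top('ring',P,(.435,.173),.014,.03,.05)
E
```

```text
pos [0.4361 0.1713 0.1096] a -0.04 rot [ 1.7992e+02 -2.0000e-02  8.9960e+01] q1,q6 [15.2 15.2] w 0.0838 f [-0.3 -0.6  0.8] t 10.5
linear [ 0.055 -0.04   2.887] rotz -0.04
neck 180 ((0.6108712553977966, -0.26951244473457336), 0.022633833810687065) ((0.6102381944656372, -0.26967695355415344), (0.04239390417933464, 0.042197998613119125), 19.113718032836914)
disc 821 ((0.6112047433853149, -0.26975923776626587), 0.045844513922929764) ((0.6104022860527039, -0.2696494162082672), (0.08968614041805267, 0.0888809934258461), 78.84876251220703)
ring 2502 ((0.43481940031051636, 0.17288675904273987), 0.025734059512615204) ((0.4346320927143097, 0.173084557056427), (0.05038626492023468, 0.05022275820374489), 87.12890625)
```

move_arm(jaw=[90,90,90,90,90,90,90,90,90,90], linear=[[0.06,-0.04,0.4],[0.06,-0.04,0.9],[0.06,-0.04,1.4],[0.06,-0.04,1.8],[0.06,-0.04,2.2],[0.06,-0.04,2.5],[0.06,-0.04,2.7],[0.06,-0.04,2.8],[0.06,-0.04,2.8],[0.06,-0.04,2.8]], rot=[[0,0,0],[0,0,0],[0,0,0],[0,0,0],[0,0,0],[0,0,0],[0,0,0],[0,0,0],[0,0,0],[0,0,0]])

```text
time: 11.43
position: [0.4344, 0.1732, 0.0249]
tool_rot: [180.0, -0.0, 90.0]
wrist_force: [0.2, 0.1, 1.0]
grip_width: 0.0836
gripper_force: 0.0
```

move_arm(jaw=[65,40,40,40,40,40,40,40,40,40], linear=[[0,0,0],[0,0,0],[0,0,0.0],[0,0,0.0],[0,0,0.0],[0,0,0.0],[0,0,0.0],[0,0,0.0],[0,0,0.0],[0,0,0.0]], rot=[[0,0,0],[0,0,0],[0,0,0],[0,0,0],[0,0,0],[0,0,0],[0,0,0],[0,0,0],[0,0,0],[0,0,0]])

```text
time: 12.27
position: [0.4344, 0.1732, 0.0249]
tool_rot: [180.0, -0.0, 90.0]
wrist_force: [0.9, -0.4, 2.1]
grip_width: 0.0518
gripper_force: 30.0
```

```bash
python3 g.py 0.6105 -0.2697 0.15 0
```

```text
pos [0.4344 0.1732 0.0249] a -0.01 rot [ 1.7997e+02 -1.0000e-02  8.9990e+01] q1,q6 [15.5 15.5] w 0.0518 f [ 0.9 -0.4  2.1] t 12.2667
linear [-14.762   5.875  -4.17 ] rotz -0.01
```

move_arm(jaw=[40,40,40,40,40,40,40,40,40,40], linear=[[0,0,-0.5],[0,0,-1.2],[0,0,-2.0],[0,0,-2.8],[0,0,-3.5],[-0.5,0.2,-4.0],[-1.5,0.6,-4.17],[-2.6,1.0,-4.17],[-3.7,1.5,-4.17],[-4.8,1.9,-4.17]], rot=[[0,0,0],[0,0,0],[0,0,0],[0,0,0],[0,0,0],[0,0,0],[0,0,0],[0,0,0],[0,0,0],[0,0,0]])

```text
time: 13.1
position: [0.4912, 0.0278, 0.1494]
tool_rot: [-180.0, -0.0, 90.0]
wrist_force: [1.0, -0.2, -3.2]
grip_width: 0.0519
gripper_force: 30.0
```

move_arm(jaw=[40,40,40,40,40,40,40,40,40,40], linear=[[-1.1,0.44,0],[-2.2,0.88,0],[-3.3,1.3,0],[-4.4,1.75,0],[-5.5,2.2,0],[-6.6,2.6,0],[-7.6,3.0,0],[-8.6,3.4,0],[-9.3,3.7,0],[-9.7,3.9,0]], rot=[[0,0,0],[0,0,0],[0,0,0],[0,0,0],[0,0,0],[0,0,0],[0,0,0],[0,0,0],[0,0,0],[0,0,0]])

```text
time: 13.93
position: [0.6077, -0.2645, 0.1484]
tool_rot: [-179.9, -0.0, 89.9]
wrist_force: [0.8, -0.1, -1.6]
grip_width: 0.0516
gripper_force: 30.0
```

move_arm(jaw=[40,40,40,40,40,40], linear=[[-0.2,0.05,0.3],[-0.26,0.08,0.7],[-0.26,0.08,1.0],[-0.26,0.08,1.2],[-0.26,0.08,1.2],[-0.26,0.08,1.2]], rot=[[0,0,0],[0,0,0],[0,0,0],[0,0,0],[0,0,0],[0,0,0]])

```text
time: 14.43
position: [0.6098, -0.2683, 0.1127]
tool_rot: [-179.9, -0.1, 90.1]
wrist_force: [0.2, -0.2, -2.0]
grip_width: 0.0516
gripper_force: 30.0
```

```bash
python3 g.py 0.6105 -0.2697 0.08 0
```

```text
pos [ 0.6098 -0.2683  0.1127] a 0.05 rot [-1.799e+02 -6.000e-02  9.005e+01] q1,q6 [-28.2 -28.2] w 0.0516 f [ 0.2 -0.2 -2. ] t 14.4333
linear [-0.047  0.025  1.089] rotz 0.05
```

move_arm(jaw=[40,40,40,40,40,40,40], linear=[[-0.04,0.02,0.2],[-0.04,0.02,0.45],[-0.04,0.02,0.7],[-0.04,0.02,0.9],[-0.04,0.02,1.0],[-0.04,0.02,1.0],[-0.04,0.02,1.0]], rot=[[0,0,0],[0,0,0],[0,0,0],[0,0,0],[0,0,0],[0,0,0],[0,0,0]])

```text
time: 15.02
position: [0.6109, -0.2708, 0.0834]
tool_rot: [-180.0, -0.0, 90.0]
wrist_force: [-0.6, -0.2, -1.9]
grip_width: 0.0516
gripper_force: 30.0
```

```bash
python3 g.py 0.6105 -0.2697 0.0795 0
```

```text
pos [ 0.6109 -0.2708  0.0834] a -0.01 rot [-1.7997e+02 -2.0000e-02  8.9990e+01] q1,q6 [-28.3 -28.3] w 0.0516 f [-0.6 -0.2 -1.9] t 15.0167
linear [ 0.037 -0.013  0.129] rotz -0.01
```

Lower the last 4 mm, release, and move off toward the pipe (0.447,-0.338).

move_arm(jaw=[40,40,40,40,40,90,90,90,90,90], linear=[[0.03,0,0.05],[0.03,0,0.1],[0.03,0,0.13],[0.03,0,0.14],[0.03,0,0.14],[0.03,0,0.14],[0.03,0,0.14],[0.03,0,0.14],[0.03,0,0.14],[0.03,0,0.14]], rot=[[0,0,0],[0,0,0],[0,0,0],[0,0,0],[0,0,0],[0,0,0],[0,0,0],[0,0,0],[0,0,0],[0,0,0]])

```text
time: 15.85
position: [0.6113, -0.2701, 0.0798]
tool_rot: [180.0, 0.0, 90.0]
wrist_force: [-0.4, -0.5, -0.4]
grip_width: 0.0804
gripper_force: 0.0
```

move_arm(jaw=[90,90,90,90,90,90,90,90,90,90], linear=[[0,0,-0.3],[0,0,-0.8],[0,0,-1.4],[0,0,-2.0],[-0.3,-0.7,-2.4],[-0.7,-1.7,-2.5],[-1.1,-2.7,-2.5],[-1.5,-3.7,-2.5],[-1.9,-4.6,-2.5],[-2.1,-5.1,-2.5]], rot=[[0,0,0],[0,0,0],[0,0,0],[0,0,0],[0,0,0],[0,0,0],[0,0,0],[0,0,0],[0,0,0],[0,0,0]])

```text
time: 16.68
position: [0.456, -0.3344, 0.1565]
tool_rot: [180.0, 0.1, 89.9]
wrist_force: [-0.3, -0.9, -0.4]
grip_width: 0.0838
gripper_force: 0.0
```

move_arm(jaw=[90,90,90,90,90,90], linear=[[-0.15,-0.3,0],[-0.15,-0.35,0.1],[-0.15,-0.35,0.3],[-0.15,-0.35,0.5],[-0.15,-0.35,0.5],[-0.15,-0.35,0.5]], rot=[[0,0,0],[0,0,0],[0,0,0],[0,0,0],[0,0,0],[0,0,0]])

```text
time: 17.18
position: [0.4479, -0.3365, 0.1385]
tool_rot: [-179.9, -0.1, 90.1]
wrist_force: [0.5, -0.4, -0.7]
grip_width: 0.0836
gripper_force: 0.0
```

```bash
cat >> h.py <<'E'
def top(n,P,c,z0,z1,r):
    m=(P[...,2]>z0)&(P[...,2]<z1)&(np.hypot(P[...,0]-c[0],P[...,1]-c[1])<r)
    S=P[m][:,:2].astype(np.float32); (c,s,a)=cv2.minAreaRect(S); q,rr=cv2.minEnclosingCircle(S)
    print(n,len(S),'z %.4f'%np.median(P[m][:,2]),'circ',np.round(q,4),round(rr,4),'rect',np.round(c,4),np.round(s,4),round(a,2))
E
python3 g.py 0.447 -0.338 0.045 0; python3 - <<'E'
from h import *
i,P=cloud('top'); top('ring',P,(.6105,-.27),.065,.085,.045)
i,P=cloud('wrist'); top('ring',P,(.6105,-.27),.065,.085,.045);top('pipe',P,(.447,-.338),.055,.07,.045)
E
```

```text
pos [ 0.4479 -0.3365  0.1385] a 0.06 rot [-1.7993e+02 -8.0000e-02  9.0060e+01] q1,q6 [-42.2 -42.2] w 0.0836 f [ 0.5 -0.4 -0.7] t 17.1833
linear [-0.055 -0.026  3.115] rotz 0.06
ring 347 z 0.0743 circ [ 0.6107 -0.2713] 0.0266 rect [ 0.6101 -0.271 ] [0.0496 0.0521] 1.54
ring 2408 z 0.0728 circ [ 0.6077 -0.2704] 0.0258 rect [ 0.6017 -0.2714] [0.0364 0.0509] 8.89
pipe 1313 z 0.0590 circ [ 0.4449 -0.339 ] 0.0218 rect [ 0.4448 -0.3391] [0.0428 0.0421] 87.8
```

move_arm(jaw=[90,90,90,90,90,90,90,90,90,90], linear=[[-0.06,-0.04,0.4],[-0.06,-0.04,0.9],[-0.06,-0.04,1.4],[-0.06,-0.04,1.9],[-0.06,-0.04,2.3],[-0.06,-0.04,2.6],[-0.06,-0.04,2.8],[-0.06,-0.04,2.9],[-0.06,-0.04,3.0],[-0.06,-0.04,3.0]], rot=[[0,0,0],[0,0,0],[0,0,0],[0,0,0],[0,0,0],[0,0,0],[0,0,0],[0,0,0],[0,0,0],[0,0,0]])

```text
time: 18.12
position: [0.4464, -0.3393, 0.0494]
tool_rot: [180.0, 0.0, 90.0]
wrist_force: [-0.1, -0.2, -0.3]
grip_width: 0.0836
gripper_force: 0.0
```

move_arm(jaw=[65,30,30,30,30,30,30,30,30,30], linear=[[0,0,0],[0,0,0],[0,0,0.0],[0,0,0.0],[0,0,0.0],[0,0,0.0],[0,0,0.0],[0,0,0.0],[0,0,0.0],[0,0,0.0]], rot=[[0,0,0],[0,0,0],[0,0,0],[0,0,0],[0,0,0],[0,0,0],[0,0,0],[0,0,0],[0,0,0],[0,0,0]])

```text
time: 18.95
position: [0.4462, -0.3393, 0.0497]
tool_rot: [-180.0, 0.0, 90.0]
wrist_force: [-3.7, 0.5, 3.6]
grip_width: 0.0438
gripper_force: 30.0
```

```bash
python3 g.py 0.6103 -0.271 0.16 0; python3 - <<'E'
from h import *
i,P=cloud('wrist');top('pipe',P,(.447,-.338),.055,.07,.025)
E
```

```text
pos [ 0.4462 -0.3393  0.0497] a -0.01 rot [-179.98    0.     89.99] q1,q6 [-42.5 -42.5] w 0.0438 f [-3.7  0.5  3.6] t 18.95
linear [ 2.278  5.468 -3.679] rotz -0.01
pipe 2436 z 0.0590 circ [ 0.447  -0.3379] 0.025 rect [ 0.4468 -0.3317] [0.048  0.0288] 0.05
```

move_arm(jaw=[30,30,30,30,30,30,30,30,30,30], linear=[[0,0,-0.4],[0,0,-1.0],[0,0,-1.8],[0,0,-2.6],[0,0,-3.3],[0.2,0.5,-3.8],[0.6,1.4,-4.0],[1.0,2.4,-4.0],[1.4,3.4,-4.0],[1.8,4.3,-4.0]], rot=[[0,0,0],[0,0,0],[0,0,0],[0,0,0],[0,0,0],[0,0,0],[0,0,0],[0,0,0],[0,0,0],[0,0,0]])

```text
time: 19.83
position: [0.5769, -0.2843, 0.17]
tool_rot: [180.0, -0.0, 90.0]
wrist_force: [-0.3, -0.6, -3.8]
grip_width: 0.0438
gripper_force: 30.0
```

move_arm(jaw=[30,30,30,30,30,30,30,30,30], linear=[[0.3,0.7,0],[0.42,1.1,0],[0.45,1.17,0.2],[0.45,1.17,0.5],[0.45,1.17,0.8],[0.45,1.17,1.0],[0.45,1.17,1.1],[0.45,1.17,1.1],[0.45,1.17,1.1]], rot=[[0,0,0],[0,0,0],[0,0,0],[0,0,0],[0,0,0],[0,0,0],[0,0,0],[0,0,0],[0,0,0]])

```text
time: 20.58
position: [0.6098, -0.2721, 0.1363]
tool_rot: [-180.0, -0.0, 89.9]
wrist_force: [-0.7, -0.2, -2.6]
grip_width: 0.0439
gripper_force: 30.0
```

```bash
python3 g.py 0.6103 -0.272 0.1242 0
```

```text
pos [ 0.6098 -0.2721  0.1363] a -0.05 rot [-1.7997e+02 -2.0000e-02  8.9950e+01] q1,q6 [-28.4 -28.4] w 0.0439 f [-0.7 -0.2 -2.6] t 20.5833
linear [0.004 0.016 0.404] rotz -0.05
```

move_arm(jaw=[30,30,30,30,30,30,30], linear=[[0,0.01,0.1],[0,0.01,0.2],[0,0.01,0.3],[0,0.01,0.36],[0,0.01,0.36],[0,0.01,0.36],[0,0.01,0.36]], rot=[[0,0,0],[0,0,0],[0,0,0],[0,0,0],[0,0,0],[0,0,0],[0,0,0]])

```text
time: 21.17
position: [0.6108, -0.2718, 0.1258]
tool_rot: [180.0, 0.0, 90.0]
wrist_force: [0.6, 0.3, -5.3]
grip_width: 0.0445
gripper_force: 30.0
```

```bash
python3 g.py 0.6103 -0.272 0.1237 0
```

```text
pos [ 0.6108 -0.2718  0.1258] a -0.0 rot [180.   0.  90.] q1,q6 [-28.4 -28.4] w 0.0445 f [ 0.6  0.3 -5.3] t 21.1667
linear [-0.008 -0.017  0.07 ] rotz -0.0
```

move_arm(jaw=[30,30,30,30,30,90,90,90,90,90], linear=[[0,0,0.02],[0,0,0.04],[0,0,0.06],[0,0,0.07],[0,0,0.07],[0,0,0.07],[0,0,0.07],[0,0,0.07],[0,0,0.07],[0,0,0.07]], rot=[[0,0,0],[0,0,0],[0,0,0],[0,0,0],[0,0,0],[0,0,0],[0,0,0],[0,0,0],[0,0,0],[0,0,0]])

```text
time: 22.0
position: [0.611, -0.2719, 0.124]
tool_rot: [180.0, 0.0, 90.0]
wrist_force: [0.1, 0.5, 0.2]
grip_width: 0.0726
gripper_force: 0.0
```

move_arm(jaw=[95,95,95,95,95,95,95,95,95,95], linear=[[0,0,-0.3],[0,0,-0.9],[0,0,-1.6],[0,0,-2.2],[0.2,0,-2.4],[0.8,0.1,-2.4],[1.8,0.2,-2.4],[2.8,0.3,-2.4],[3.8,0.5,-2.4],[4.8,0.6,-2.4]], rot=[[0,0,0],[0,0,0],[0,0,0],[0,0,0],[0,0,0],[0,0,-4],[0,0,-9],[0,0,-14],[0,0,-18],[0,0,-20.8]])

```text
time: 22.83
position: [0.6288, -0.126, 0.1955]
tool_rot: [180.0, -0.0, 111.0]
wrist_force: [0.4, -0.3, 0.9]
grip_width: 0.0883
gripper_force: 0.0
```

```bash
python3 g.py 0.6355 -0.0736 0.12 20.8; python3 - <<'E'
from h import *
i,P=cloud('top'); top('pipe',P,(.6105,-.27),.122,.15,.045)
E
```

```text
pos [ 0.6288 -0.126   0.1955] a 21.0 rot [ 1.7999e+02 -1.0000e-02  1.1100e+02] q1,q6 [-15.9 -36.9] w 0.0883 f [ 0.4 -0.3  0.9] t 22.8333
linear [1.551 0.836 2.516] rotz 0.2
pipe 58 z 0.1330 circ [ 0.6132 -0.2586] 0.0162 rect [ 0.6139 -0.2546] [0.0086 0.0322] 80.09
```

move_arm(jaw=[95,95,95,95,95,95,95,95,95,95], linear=[[0.6,0.3,0],[1.2,0.6,0.1],[1.5,0.8,0.5],[1.55,0.84,1.0],[1.55,0.84,1.5],[1.55,0.84,2.0],[1.55,0.84,2.3],[1.55,0.84,2.5],[1.55,0.84,2.5],[1.55,0.84,2.5]], rot=[[0,0,0],[0,0,0],[0,0,0],[0,0,0],[0,0,0],[0,0,0],[0,0,0],[0,0,0],[0,0,0],[0,0,0]])

```text
time: 23.72
position: [0.6358, -0.0756, 0.1205]
tool_rot: [-180.0, -0.0, 110.8]
wrist_force: [0.1, -1.2, -0.9]
grip_width: 0.0883
gripper_force: 0.0
```

```bash
python3 g.py 0.6355 -0.0736 0.023 20.8; python3 - <<'E'
from h import *
i,P=cloud('top'); top('pipe',P,(.6105,-.27),.122,.15,.045)
i,P=cloud('wrist'); top('plate',P,(.6355,-.0736),.0105,.03,.07)
E
```

```text
pos [ 0.6358 -0.0756  0.1205] a 20.77 rot [-1.7998e+02 -1.0000e-02  1.1077e+02] q1,q6 [-11.4 -32.1] w 0.0883 f [ 0.1 -1.2 -0.9] t 23.7167
linear [0.064 0.016 3.251] rotz -0.03
pipe 241 z 0.1333 circ [ 0.6101 -0.2727] 0.0231 rect [ 0.6103 -0.2718] [0.0427 0.0437] 2.47
plate 7302 z 0.0143 circ [ 0.6343 -0.0738] 0.0519 rect [ 0.6343 -0.0737] [0.0543 0.09  ] 20.7
```

move_arm(jaw=[95,95,95,95,95,95,95,95,95,95], linear=[[0.06,0,0.4],[0.06,0,0.9],[0.06,0,1.5],[0.06,0,2.0],[0.06,0,2.5],[0.06,0,2.8],[0.06,0,3.0],[0.06,0,3.1],[0.06,0,3.2],[0.06,0,3.2]], rot=[[0,0,0],[0,0,0],[0,0,0],[0,0,0],[0,0,0],[0,0,0],[0,0,0],[0,0,0],[0,0,0],[0,0,0]])

```text
time: 24.65
position: [0.6354, -0.0737, 0.0248]
tool_rot: [180.0, 0.0, 110.8]
wrist_force: [0.0, -0.6, -0.8]
grip_width: 0.0884
gripper_force: 0.0
```

move_arm(jaw=[95,75,45,45,45,45,45,45,45,45], linear=[[0,0,0],[0,0,0],[0,0,0.0],[0,0,0.0],[0,0,0.0],[0,0,0.0],[0,0,0.0],[0,0,0.0],[0,0,0.0],[0,0,0.0]], rot=[[0,0,0],[0,0,0],[0,0,0],[0,0,0],[0,0,0],[0,0,0],[0,0,0],[0,0,0],[0,0,0],[0,0,0]])

```text
time: 25.48
position: [0.6353, -0.0737, 0.0247]
tool_rot: [180.0, 0.0, 110.8]
wrist_force: [-0.7, 0.1, 1.5]
grip_width: 0.0547
gripper_force: 30.0
```

```bash
python3 g.py 0.4577 0.3525 0.15 5.6
```

```text
pos [ 0.6353 -0.0737  0.0247] a 20.79 rot [180.     0.   110.79] q1,q6 [-11.2 -32. ] w 0.0547 f [-0.7  0.1  1.5] t 25.4833
linear [15.382 -0.49  -4.177] rotz 15.19
```

move_arm(jaw=[45,45,45,45,45,45,45,45,45,45], linear=[[0,0,-0.4],[0,0,-1.0],[0,0,-1.8],[0,0,-2.6],[0,0,-3.3],[0.5,0,-3.9],[1.4,0,-4.2],[2.5,-0.1,-4.2],[3.6,-0.1,-4.2],[4.7,-0.15,-4.2]], rot=[[0,0,0],[0,0,0],[0,0,0],[0,0,0],[0,0,0],[0,0,0],[0,0,0],[0,0,0],[0,0,0],[0,0,0]])

```text
time: 26.32
position: [0.5798, 0.0576, 0.1508]
tool_rot: [-180.0, -0.0, 110.7]
wrist_force: [0.5, 1.4, -5.9]
grip_width: 0.0544
gripper_force: 30.0
```

move_arm(jaw=[45,45,45,45,45,45,45,45,45,45], linear=[[1.1,0,0],[2.2,-0.1,0],[3.3,-0.1,0],[4.4,-0.15,0],[5.5,-0.2,0],[6.6,-0.2,0],[7.7,-0.25,0],[8.8,-0.3,0],[9.7,-0.3,0],[10.3,-0.33,0]], rot=[[0,0,1],[0,0,3],[0,0,5],[0,0,7],[0,0,9],[0,0,11],[0,0,13],[0,0,14],[0,0,15],[0,0,15.2]])

```text
time: 27.15
position: [0.46, 0.3441, 0.1505]
tool_rot: [-179.9, -0.0, 95.6]
wrist_force: [0.1, 0.3, -5.9]
grip_width: 0.0549
gripper_force: 30.0
```

```bash
python3 g.py 0.4577 0.3525 0.06 5.6
```

```text
pos [0.46   0.3441 0.1505] a 5.63 rot [-1.7992e+02 -2.0000e-02  9.5630e+01] q1,q6 [31.7 26. ] w 0.0549 f [ 0.1  0.3 -5.9] t 27.15
linear [ 0.286 -0.044  3.018] rotz 0.03
```

move_arm(jaw=[45,45,45,45,45,45,45,45,45], linear=[[0.2,-0.04,0.1],[0.33,-0.04,0.4],[0.33,-0.04,0.9],[0.33,-0.04,1.5],[0.33,-0.04,2.1],[0.33,-0.04,2.6],[0.33,-0.04,2.9],[0.33,-0.04,3.0],[0.33,-0.04,3.0]], rot=[[0,0,0],[0,0,0],[0,0,0],[0,0,0],[0,0,0],[0,0,0],[0,0,0],[0,0,0],[0,0,0]])

```text
time: 27.9
position: [0.4594, 0.3505, 0.0594]
tool_rot: [-179.9, 0.1, 95.6]
wrist_force: [-0.7, -0.9, -5.2]
grip_width: 0.0546
gripper_force: 30.0
```

move_arm(jaw=[45,45,45], linear=[[0,0,0],[0,0,0],[0,0,0]], rot=[[0,0,0],[0,0,0],[0,0,0]])

```text
time: 28.15
position: [0.4607, 0.3521, 0.062]
tool_rot: [179.9, -0.1, 95.6]
wrist_force: [-0.6, 0.0, -4.4]
grip_width: 0.0545
gripper_force: 30.0
```

```bash
python3 g.py 0.4577 0.3525 0.0367 5.6; python3 - <<'E'
from h import *
i,P=cloud('wrist'); save('w2',i); top('yellow',P,(.4577,.3525),.008,.018,.075)
E
```

```text
pos [0.4607 0.3521 0.062 ] a 5.59 rot [ 1.7989e+02 -5.0000e-02  9.5590e+01] q1,q6 [32.3 26.7] w 0.0545 f [-0.6  0.  -4.4] t 28.15
linear [ 0.023 -0.101  0.842] rotz -0.01
yellow 6382 z 0.0113 circ [0.4546 0.3622] 0.0639 rect [0.455  0.3586] [0.1001 0.0891] 5.61
```

View pics/w2.png

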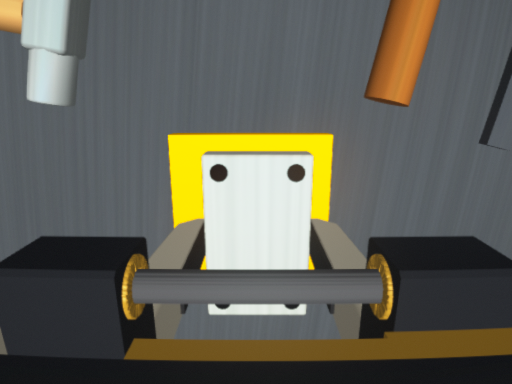

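The plate is held square over the yellow fixture (plate at x 203–312, fixture 168–332, about 2–3 mm off centre), gripper parallel to it.

move_arm(jaw=[45,45,45,45,45,45,45,45,45], linear=[[0.02,-0.12,0.1],[0.02,-0.12,0.25],[0.02,-0.12,0.4],[0.02,-0.12,0.55],[0.02,-0.12,0.65],[0.02,-0.12,0.75],[0.02,-0.12,0.8],[0.02,-0.12,0.8],[0.02,-0.12,0.8]], rot=[[0,0,0],[0,0,0],[0,0,0],[0,0,0],[0,0,0],[0,0,0],[0,0,0],[0,0,0],[0,0,0]])

```text
time: 28.95
position: [0.4562, 0.3519, 0.0367]
tool_rot: [-180.0, -0.0, 95.6]
wrist_force: [-0.8, -1.3, -2.7]
grip_width: 0.0546
gripper_force: 30.0
```

```bash
python3 g.py 0.4569 0.3525 0.0367 5.6
```

```text
pos [0.4562 0.3519 0.0367] a 5.59 rot [-180.     -0.     95.59] q1,q6 [32.5 27. ] w 0.0546 f [-0.8 -1.3 -2.7] t 28.95
linear [0.017 0.024 0.001] rotz -0.01
```

move_arm(jaw=[45,45,90,90,90,90,90,90,90,90], linear=[[0,0,0],[0,0,0],[0,0,0],[0,0,0],[0,0,0],[0,0,0],[0,0,0],[0,0,0],[0,0,-0.1],[0,0,-0.5]], rot=[[0,0,0],[0,0,0],[0,0,0],[0,0,0],[0,0,0],[0,0,0],[0,0,0],[0,0,0],[0,0,0],[0,0,0]])

```text
time: 29.78
position: [0.4548, 0.3509, 0.05]
tool_rot: [-179.8, 0.1, 95.6]
wrist_force: [-0.1, -0.1, -0.5]
grip_width: 0.0835
gripper_force: 0.0
```

move_arm(jaw=[90,90,90,90,90,90,90,90,90,90], linear=[[0,0,-0.7],[0,0,-1.5],[0,0,-2.4],[-0.5,0.3,-3.3],[-1.5,0.8,-3.9],[-2.5,1.3,-4.1],[-3.5,1.9,-4.1],[-4.5,2.4,-4.1],[-5.5,3.0,-4.1],[-6.5,3.5,-4.1]], rot=[[0,0,0],[0,0,0],[0,0,-4],[0,0,-10],[0,0,-16],[0,0,-22],[0,0,-28],[0,0,-34],[0,0,-40],[0,0,-44.5]])

```text
time: 30.62
position: [0.5809, 0.1666, 0.1762]
tool_rot: [179.9, 0.1, 140.4]
wrist_force: [0.3, 0.6, 0.0]
grip_width: 0.0834
gripper_force: 0.0
```

```bash
python3 g.py 0.625 0.102 0.13 50.1; python3 - <<'E'
from h import *
i,P=cloud('top'); top('plate',P,(.457,.3525),.0225,.04,.07); top('pipe',P,(.61,-.27),.125,.15,.04); top('tube',P,(.625,.102),.062,.08,.04)
E
```

```text
pos [0.5809 0.1666 0.1762] a 50.42 rot [1.7993e+02 6.0000e-02 1.4042e+02] q1,q6 [ 11.1 -39.3] w 0.0834 f [0.3 0.6 0. ] t 30.6167
linear [-2.504 -0.724  1.543] rotz 0.32
plate 606 z 0.0277 circ [0.4608 0.3396] 0.0387 rect [0.4626 0.3379] [0.0525 0.0646] 7.4
pipe 221 z 0.1336 circ [ 0.6105 -0.2722] 0.0223 rect [ 0.6105 -0.2718] [0.042  0.0426] 49.73
tube 130 z 0.0695 circ [0.6262 0.1011] 0.0263 rect [0.6265 0.1017] [0.0415 0.0385] 52.67
```

move_arm(jaw=[90,90,90,90,90,90,90,90,90,90], linear=[[-0.9,-0.3,0],[-1.7,-0.5,0],[-2.2,-0.65,0],[-2.4,-0.7,0.2],[-2.5,-0.72,0.5],[-2.5,-0.72,0.9],[-2.5,-0.72,1.2],[-2.5,-0.72,1.3],[-2.5,-0.72,1.3],[-2.5,-0.72,1.3]], rot=[[0,0,0],[0,0,0],[0,0,0],[0,0,0],[0,0,0],[0,0,0],[0,0,0],[0,0,0],[0,0,0],[0,0,0]])

```text
time: 31.5
position: [0.6227, 0.1042, 0.1351]
tool_rot: [-180.0, -0.0, 140.2]
wrist_force: [-0.3, 0.0, -0.2]
grip_width: 0.0837
gripper_force: 0.0
```

```bash
python3 g.py 0.625 0.102 0.053 50.1; python3 - <<'E'
from h import *
i,P=cloud('top'); top('plate',P,(.457,.3525),.0225,.04,.07)
i,P=cloud('wrist'); top('tube',P,(.625,.102),.064,.08,.035)
E
```

```text
pos [0.6227 0.1042 0.1351] a 50.15 rot [-1.7996e+02 -5.0000e-02  1.4015e+02] q1,q6 [  4.8 -45.3] w 0.0837 f [-0.3  0.  -0.2] t 31.5
linear [-0.106 -0.005  2.737] rotz 0.05
plate 484 z 0.0277 circ [0.4554 0.3737] 0.0353 rect [0.4563 0.3748] [0.0557 0.0475] 6.61
tube 1431 z 0.0691 circ [0.6241 0.1019] 0.0279 rect [0.6244 0.1017] [0.0393 0.0407] 51.05
```

move_arm(jaw=[90,90,90,90,90,90,90,90,90,90], linear=[[-0.1,0,0.3],[-0.1,0,0.7],[-0.1,0,1.2],[-0.1,0,1.6],[-0.1,0,2.0],[-0.1,0,2.3],[-0.1,0,2.5],[-0.1,0,2.65],[-0.1,0,2.7],[-0.1,0,2.7]], rot=[[0,0,-0.4],[0,0,-0.4],[0,0,-0.4],[0,0,-0.4],[0,0,-0.4],[0,0,-0.4],[0,0,-0.4],[0,0,-0.4],[0,0,-0.4],[0,0,-0.4]])

```text
time: 32.43
position: [0.6257, 0.1014, 0.0545]
tool_rot: [-180.0, -0.0, 140.5]
wrist_force: [0.2, 0.4, 0.2]
grip_width: 0.0837
gripper_force: 0.0
```

move_arm(jaw=[65,25,25,25,25,25,25,25,25,25], linear=[[0,0,0],[0,0,0],[0,0,0.0],[0,0,0.0],[0,0,0.0],[0,0,0.0],[0,0,0.0],[0,0,0.0],[0,0,0.0],[0,0,0.0]], rot=[[0,0,0],[0,0,0],[0,0,0],[0,0,0],[0,0,0],[0,0,0],[0,0,0],[0,0,0],[0,0,0],[0,0,0]])

```text
time: 33.27
position: [0.6257, 0.1014, 0.0547]
tool_rot: [180.0, 0.0, 140.5]
wrist_force: [0.2, 0.6, 0.9]
grip_width: 0.0397
gripper_force: 30.0
```

```bash
python3 g.py 0.4565 0.3522 0.17 5.6; python3 - <<'E'
from h import *
i,P=cloud('wrist'); top('tube',P,(.625,.102),.064,.08,.035)
i,P=cloud('top'); top('plate',P,(.457,.3525),.0225,.04,.07); top('yellow',P,(.457,.3525),.008,.0225,.08); save('top2',i[180:280,60:200].repeat(4,0).repeat(4,1))
E
```

```text
pos [0.6257 0.1014 0.0547] a 50.49 rot [180.     0.   140.49] q1,q6 [  4.6 -45.9] w 0.0397 f [0.2 0.6 0.9] t 33.2667
linear [ 9.669  2.862 -3.844] rotz 44.89
tube 3125 z 0.0693 circ [0.6183 0.1075] 0.034 rect [0.6188 0.1071] [0.0677 0.0261] 49.84
plate 987 z 0.0278 circ [0.4591 0.3514] 0.0522 rect [0.4583 0.352 ] [0.0556 0.0925] 5.83
yellow 794 z 0.0126 circ [0.4585 0.3534] 0.07 rect [0.4578 0.353 ] [0.0997 0.1002] 6.39
```

View pics/top2.png

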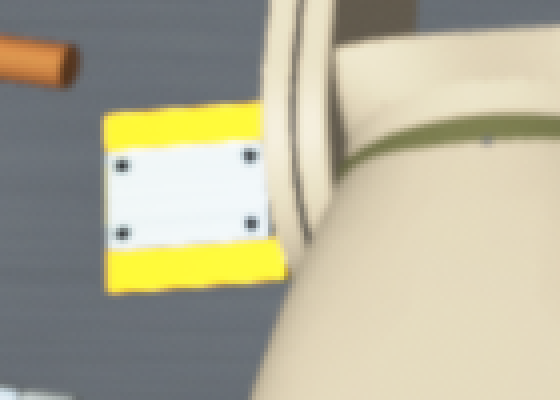

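Plate lies square on the yellow fixture (bolt holes at zoomed (122,165)…(250,223)), the arm occluding its right edge. Carry the tube over.

move_arm(jaw=[25,25,25,25,25,25,25,25,25,25], linear=[[0,0,-0.4],[0,0,-1.0],[0,0,-1.8],[0,0,-2.6],[0,0,-3.3],[0.5,0.15,-3.8],[1.4,0.4,-3.85],[2.4,0.7,-3.85],[3.4,1.0,-3.85],[4.4,1.3,-3.85]], rot=[[0,0,0],[0,0,0],[0,0,0],[0,0,0],[0,0,3],[0,0,8],[0,0,13],[0,0,18],[0,0,23],[0,0,28]])

```text
time: 34.2
position: [0.5475, 0.2162, 0.1706]
tool_rot: [-180.0, -0.0, 112.2]
wrist_force: [-0.1, 0.1, -3.9]
grip_width: 0.0397
gripper_force: 30.0
```

```bash
python3 g.py 0.4565 0.3522 0.17 5.6
```

```text
pos [0.5475 0.2162 0.1706] a 22.21 rot [-179.99   -0.    112.21] q1,q6 [16.6 -5.6] w 0.0397 f [-0.1  0.1 -3.9] t 34.2
linear [ 5.343 -1.097  0.021] rotz 16.61
```

move_arm(jaw=[25,25,25,25,25,25,25,25,25,25], linear=[[0.9,-0.2,0],[1.8,-0.4,0],[2.7,-0.6,0],[3.6,-0.7,0],[4.4,-0.9,0],[5.0,-1.0,0],[5.3,-1.08,0],[5.34,-1.1,0],[5.34,-1.1,0],[5.34,-1.1,0]], rot=[[0,0,4],[0,0,8],[0,0,11],[0,0,13],[0,0,15],[0,0,16.6],[0,0,16.6],[0,0,16.6],[0,0,16.6],[0,0,16.6]])

```text
time: 35.03
position: [0.4574, 0.35, 0.1702]
tool_rot: [180.0, 0.0, 95.9]
wrist_force: [0.3, -0.3, -3.8]
grip_width: 0.0399
gripper_force: 30.0
```

```bash
python3 - <<'E'
from h import *
i,P=cloud('top'); save('t3',i[180:280,60:200].repeat(4,0).repeat(4,1)); top('tubetop',P,(.457,.3525),.175,.195,.035)
i,P=cloud('wrist'); save('w3',i); np.savez('w3',i=i,P=P); top('plate',P,(.457,.3525),.0225,.04,.07); top('yellow',P,(.457,.3525),.008,.018,.08)
E
python3 g.py 0.4565 0.3522 0.083 5.6
```

```text
tubetop 144 z 0.1852 circ [0.4572 0.3404] 0.0315 rect [0.4587 0.3381] [0.0579 0.0302] 30.84
plate 3171 z 0.0263 circ [0.4534 0.3728] 0.0357 rect [0.4532 0.3729] [0.0542 0.0475] 5.55
yellow 4094 z 0.0113 circ [0.4554 0.3556] 0.0684 rect [0.4555 0.3556] [0.0998 0.0948] 5.84
pos [0.4576 0.3499 0.1701] a 5.84 rot [1.800e+02 2.000e-02 9.584e+01] q1,q6 [32.3 26.5] w 0.0397 f [-0.7 -0.6 -3.7] t 35.1333
linear [ 0.082 -0.027  2.904] rotz 0.24
```

View pics/w3.png

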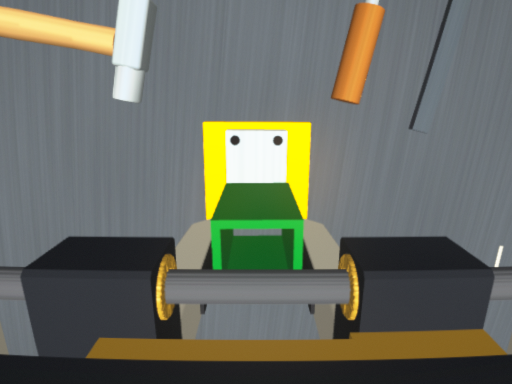

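Tube (green, 215–300) is square over the white plate (226–287), both aligned with the yellow fixture (204–310). Lower it.

move_arm(jaw=[25,25,25,25,25,25,25,25,25,25], linear=[[0.07,-0.01,0.3],[0.07,-0.01,0.8],[0.07,-0.01,1.3],[0.07,-0.01,1.8],[0.07,-0.01,2.2],[0.07,-0.01,2.5],[0.07,-0.01,2.65],[0.07,-0.01,2.75],[0.07,-0.01,2.75],[0.07,-0.01,2.75]], rot=[[0,0,0.1],[0,0,0.1],[0,0,0.1],[0,0,0.1],[0,0,0.1],[0,0,0.1],[0,0,0.1],[0,0,0.1],[0,0,0.1],[0,0,0.1]])

```text
time: 35.97
position: [0.4567, 0.3532, 0.0882]
tool_rot: [180.0, -0.0, 95.8]
wrist_force: [1.4, -0.7, -3.5]
grip_width: 0.0396
gripper_force: 30.0
```

```bash
python3 g.py 0.457 0.352 0.082 5.7
```

```text
pos [0.4567 0.3532 0.0882] a 5.79 rot [ 1.7996e+02 -2.0000e-02  9.5790e+01] q1,q6 [32.6 26.8] w 0.0396 f [ 1.4 -0.7 -3.5] t 35.9667
linear [-0.04   0.004  0.207] rotz 0.09
```

move_arm(jaw=[25,25,25,25,25,25,25,25], linear=[[-0.03,0,0.05],[-0.03,0,0.1],[-0.03,0,0.14],[-0.03,0,0.18],[-0.03,0,0.2],[-0.03,0,0.2],[-0.03,0,0.2],[-0.03,0,0.2]], rot=[[0,0,0],[0,0,0],[0,0,0],[0,0,0],[0,0,0],[0,0,0],[0,0,0],[0,0,0]])

```text
time: 36.63
position: [0.4565, 0.3521, 0.0817]
tool_rot: [180.0, 0.0, 95.8]
wrist_force: [-0.5, 0.7, -2.0]
grip_width: 0.0399
gripper_force: 30.0
```

move_arm(jaw=[85,85,85,85,85,85,85,85], linear=[[0,0,0],[0,0,0],[0,0,0],[0,0,0],[0,0,0],[0,0,0],[0,0,0],[0,0,0]], rot=[[0,0,0],[0,0,0],[0,0,0],[0,0,0],[0,0,0],[0,0,0],[0,0,0],[0,0,0]])

```text
time: 37.3
position: [0.4565, 0.3521, 0.0817]
tool_rot: [180.0, -0.0, 95.8]
wrist_force: [-0.4, -0.7, 0.7]
grip_width: 0.0788
gripper_force: 0.0
```

move_arm(jaw=[85,85,85,85,85,85,85,85,85,85], linear=[[0,0,-0.3],[0,0,-0.9],[0,0,-1.6],[0,0,-2.4],[0,0,-3.2],[-0.6,0.3,-3.6],[-1.4,0.7,-3.6],[-2.4,1.2,-3.6],[-3.4,1.7,-3.6],[-4.4,2.2,-3.6]], rot=[[0,0,0],[0,0,0],[0,0,0],[0,0,0],[0,0,0],[0,0,0],[0,0,0],[0,0,0],[0,0,0],[0,0,0]])

```text
time: 38.13
position: [0.5361, 0.2264, 0.1908]
tool_rot: [179.9, -0.0, 95.8]
wrist_force: [0.5, 1.0, -0.7]
grip_width: 0.0791
gripper_force: 0.0
```

move_arm(jaw=[85,85,85,85,85,85], linear=[[-1,0.5,0],[-2,0.5,0],[-3,0.5,0],[-4,0.5,0],[-4,0.5,0],[-4,0.5,0]], rot=[[0,0,0],[0,0,0],[0,0,0],[0,0,0],[0,0,0],[0,0,0]])

```text
time: 38.63
position: [0.5628, 0.1081, 0.1904]
tool_rot: [180.0, -0.0, 95.6]
wrist_force: [-0.1, 1.4, 0.0]
grip_width: 0.0789
gripper_force: 0.0
```

```bash
python3 - <<'E'
from h import *
i,P=cloud('top'); save('t4',i)
top('plate',P,(.457,.3525),.0225,.034,.07); top('yellow',P,(.457,.3525),.008,.0225,.08);top('tube',P,(.457,.3525),.09,.11,.04)
top('pipe',P,(.61,-.27),.125,.15,.04);top('ring',P,(.61,-.27),.066,.09,.04);top('disc',P,(.61,-.27),.0195,.03,.06)
top('tape',P,(.448,-.19),.03,.05,.05);top('offcut',P,(.4424,.026),.03,.05,.05)
s=ctrl.sense(); print(s['position'],s['time'])
E
```

```text
plate 0 z nan circ [0. 0.] 0.0 rect [0. 0.] [0. 0.] 0.0
yellow 0 z nan circ [0. 0.] 0.0 rect [0. 0.] [0. 0.] 0.0
tube 0 z nan circ [0. 0.] 0.0 rect [0. 0.] [0. 0.] 0.0
pipe 216 z 0.1338 circ [ 0.6112 -0.2722] 0.0227 rect [ 0.6107 -0.2719] [0.0428 0.0425] 58.95
ring 217 z 0.0754 circ [ 0.6099 -0.2701] 0.0258 rect [ 0.6101 -0.2673] [0.0498 0.0449] 3.78
disc 640 z 0.0227 circ [ 0.6104 -0.2692] 0.0457 rect [ 0.6074 -0.2657] [0.0893 0.0801] 38.83
tape 392 z 0.0342 circ [ 0.449  -0.1887] 0.031 rect [ 0.4484 -0.1906] [0.0343 0.0581] 72.35
offcut 75 z 0.0352 circ [0.4423 0.0261] 0.0345 rect [0.4423 0.0259] [0.0688 0.0049] 8.7
[0.56266209 0.10929907 0.19032026] 38.6833
  return _methods._mean(a, axis=axis, dtype=dtype,
  ret = ret.dtype.type(ret / rcount)
```

View pics/t4.png

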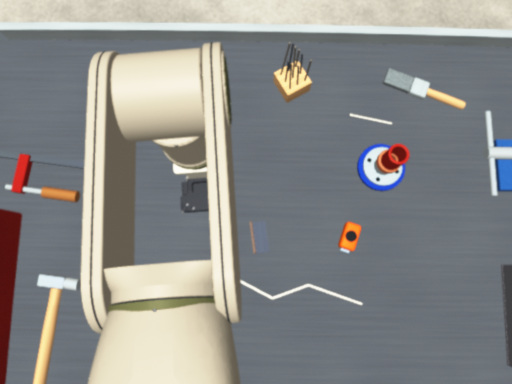

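The round column stands well on the blue plate at (381,165); the arm hides the yellow side, so I move it further to the right and look once more.

move_arm(jaw=[85,85,85,85,85,85,85], linear=[[-1,0,0],[-2,0,0],[-3,0,0],[-4,0,0],[-4.8,0,0],[-5,0,0],[-5,0,0]], rot=[[0,0,0],[0,0,0],[0,0,0],[0,0,0],[0,0,0],[0,0,0],[0,0,0]])

```text
time: 39.27
position: [0.5779, -0.04, 0.1898]
tool_rot: [180.0, -0.0, 95.7]
wrist_force: [0.3, -0.3, -0.8]
grip_width: 0.0788
gripper_force: 0.0
```

```bash
python3 - <<'E'
from h import *
i,P=cloud('top'); save('t5',i[130:290,50:250].repeat(3,0).repeat(3,1))
top('plate',P,(.457,.3525),.0225,.034,.07); top('yellow',P,(.457,.3525),.008,.0225,.08);top('tube',P,(.457,.3525),.09,.11,.04)
E
```

```text
plate 484 z 0.0277 circ [0.4561 0.349 ] 0.0497 rect [0.4575 0.3505] [0.0534 0.0899] 5.9
yellow 914 z 0.0128 circ [0.4584 0.353 ] 0.0699 rect [0.4578 0.3524] [0.0987 0.1019] 5.89
tube 181 z 0.0969 circ [0.4579 0.3515] 0.0279 rect [0.4585 0.3529] [0.0403 0.0426] 5.67
```

View pics/t5.png

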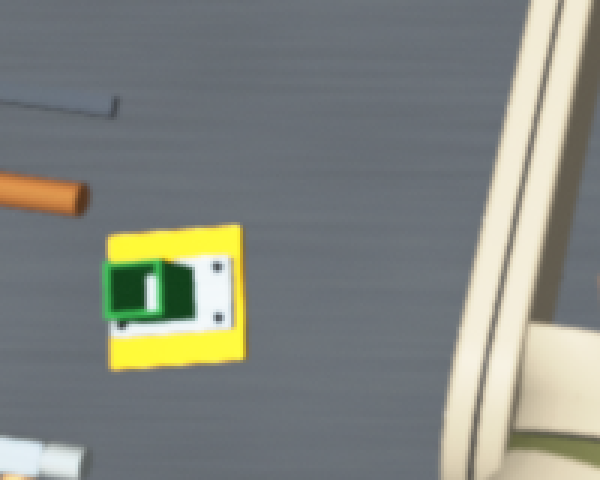

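All pieces are within 3 mm and upright (tube top leans outward only by perspective: its top sits at (0.458,0.353), plate (0.457,0.351)).

```bash
python3 -c "
from bench import ctrl; print(ctrl.job_done())"
```

```text
the job is handed in; nothing more can be done
None
```

Both column feet are laid up and the job is handed in at about 39 s. By the last camera measurements every piece is within about 3 mm of centre on what is under it, and the tube is square to its plate. The tape measure and angle offcut did not move. The hand-in did not report a verdict.

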